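# Shut the basket maker's tool chest

## Robot

A 6-joint arm with a two-finger parallel gripper is mounted at the origin on the work surface. World frame = base frame: x ahead of the robot, y to its left, z up, the work surface at z = 0. Lengths are in m, angles in degrees, forces in N, time in s.
With the tool pointing down it reaches from about 0.4 to 0.825 m from the base axis. Payload 7 kg.
Tool frame: the origin (TCP) lies at the very end of the fingers, on their centre line; the grasp point (between the pads) lies 19 mm behind it; y points along the fingers, x is the direction in which the jaws open and shut, and the axes are right-handed (so a half turn about y gives the same grasp; the last joint's range is limited). The gripper opens to 88 mm and grips with 3 to 60 N. Pads are 19 mm wide; open, the fingers measure 130 mm over their backs; the gripper's body (78 mm by 193 mm) begins 47 mm behind the grasp point.
Start: joints at [84.975, 20.546, 0.682, 0, -70.136, -16.507], TCP at [0.248, 0.628, 0.227] pointing down, gripper open.
Joint ranges: [-176.03, 176.03], [-82.01, 121.73], [-58.28, 71.71], [-173.87, 95.51], [-174.79, -0.11], [-173.66, 173.66]. Speed limits (degrees/s): [136.94, 136.94, 172.46, 180, 180, 180].

## Interface

Orientations are given as [roll, pitch, yaw] about the fixed x, y, z axes, in that order (R = Rz(yaw) Ry(pitch) Rx(roll)).
In Python, from plant import ctrl gives the robot as it stands.
- The arm moves only by the shell command python3 -m crank 'ROWS'. ROWS is JSON, a list that holds one entry, the list of rows, each a list of 5 numbers: the closure, from -1 (fully open) to 1 (shut), then the shift along the tool's x, y, z in mm, then the turn about the tool's y in rad. In form: [[[claw, x, y, z, turn], ...]]. A call has 1 to 12 rows; each row is the pose to reach, as a shift and turn from the pose commanded when the call began, along the tool's axes at that moment; what a row does not reach only later rows make up. A row lasts 1/8 s, in which the tool goes at most 62.5 mm and 10.7 degrees, less where a joint would pass 70% of its speed; a pose out of reach is approached as far as the arm can. A call with a gripper value outside its range is refused whole. The fingers move at their own pace and stop on an object; the grip force is fixed at half the most. Time passes only in rows, so rows that repeat a pose let the fingers close. It gives the time, the measured TCP pose, the force and the opening at its end, in the units of the state.
- ctrl.get_obs(): the state, without advancing time (a new reading comes with each control period).
- ctrl.snapshot(name): name is "scene" or "top" or "wrist"; returns the picture (384x512x3 uint8, red, green, blue); there is no depth.
- ctrl.camera_model(name): a dict with "fx", "fy", "cx", "cy" (pixels), "dist_coeffs" ([k1, k2, p1, p2, k3] as OpenCV has them; the pictures are not rectified), "origin" and "orientation" of the camera in the world; the wrist camera has in their place "hand_eye" (4x4, takes a point from camera to tool coordinates, whose origin is the TCP and whose axes are the tool frame's). Camera axes: x right, y down, z forward; pixel columns grow to the right and rows downward; lengths in m; the calibration is good to about 2 mm. A picture is of the moment at which its call begins: read the wrist's pose just before it. camera_model takes no time and is no camera call.
- ctrl.close_job(): hands the job in, once; it reports no verdict.
Trained networks look in the newest picture that a camera, given by its name, has taken for a name from the list of things; names that differ only in an ending like _2 or _b are one class to them, and where a whole thing is asked for, a point or a joint stands for the part that bears it (a point fixed in the world has none). Each returns a list of dicts, best first, with "confidence" (0 to 1); they miss things now and then, are a little off and sometimes report something else, mostly with a low value. They report only what shows in the picture. A call takes as long as a camera call. They do not tell look-alikes from the thing itself.
- ctrl.find_in(camera, name): "extent" ([left, top, width, height] in pixels, round what is visible of it).
The state is a dict: "clock": time; "joint_pos": joint angles; "qvel": joint speeds; "tau": joint torques, N m; "tool_pos": TCP position; "orientation": TCP orientation; "force": force on the tool from outside, world axes, zero at the start; "moment": the same for the moment, N m; "opening": finger opening in m.
Only numpy, scipy, OpenCV 4.12 (cv2) and the standard library are available. Lean on these libraries where they do the work, as an engineer would, in place of code of your own. Each camera call takes 0.05 s, during which the arm holds its last target.

## Task

Shut up the basket maker's tool chest by pushing with the fingertips: first push both drawers fully home, then push the raised lid over and down until it is fully shut. Nothing is to be picked up or carried: the two tools stay in the chest's tray, the chest stays where it stands, and the things around it are left alone.

Things in the scene. Friction and masses are not known exactly. Their poses are not given: they have to be found in the camera images.
- chest: Brown wooden tool chest, loose but heavy (6 kg; pushes under 20 N do not slide it), 160 deep (x) by 210 wide (y) by 115 high without lid. Origin: centre of underside. Own +x runs from its front (drawers, robot side) to its back (hinge), +y to the robot's left; turned up to 0.35 rad. Below: two drawers side by side; above: open tray (floor 60, rim 115 over the table) under the hinged lid.
- drawer_left (a joint): Left (+y) drawer: how far it stands out, in m; 0 fully home, 0.08 fully out. Slides along the chest's x, needs about 2 N, stays where left. Plywood front panel 99 wide, 10 thick, 7 to 53 mm above the table; when home it covers the chest's front, its outer face 90 mm in front of the chest's origin.
- drawer_right (a joint): Right (-y) drawer, same as the left one; 0 is fully home, in m.
- drawer_left_pull (a point): Middle of the front face of the left drawer's pull: a dark wooden block 45 mm wide, 20 mm high (20 to 40 mm above the table), standing 20 mm out of the panel. When home it lies 110 mm in front of (chest -x) and 51 mm to the left (chest +y) of the chest's origin. Axes as the chest's.
- drawer_right_pull (a point): The same point on the right drawer's pull (51 mm towards chest -y).
- lid (a joint): Lid angle in rad: 0 shut (level), 1.57 upright. The stiff hinge holds it at any angle; 2 to 3 N at the free edge moves it. Dark board, 165 mm from hinge to free edge, 210 wide, 10 thick, pale round inlay on its outer (upper) face. Starts raised 1.1 to 1.45 rad, leaning forward over the tray.
- lid_hinge (a point): Middle of the hinge line, on the lid's under face at the chest's back top edge: 80 mm behind (chest +x) the chest's origin, 115 mm above the table. Axes are the lid's: its -x runs from the hinge to the free edge, z is the normal of the outer face (up when shut), y is along the hinge.
- lid_edge (a point): Middle of the lid's free edge on the outer face: 165 mm from the hinge and 10 mm above the lid's under face. Axes are the lid's.
- bodkin: Bodkin with pale wooden handle and steel shaft, 130 mm long, lying across the back of the tray; stays there.
- bone: White smoothing rod, 16 mm thick, about 100 mm long, lying across the front of the tray; stays there.
- jar: Amber jar with green cap, 52 mm across, 100 mm high, standing left of the chest. Origin under its centre. Leave it alone.
- mug: Blue mug, 76 mm across, 90 mm high, handle to its +y, standing right of the chest. Origin under its centre. Leave it alone.
- basket: Small brown woven basket, 140 mm across, 115 mm high, far left. Origin under its centre. Leave it alone.
- base_disc: Wooden basket base, 120 mm across, 10 mm thick, lying left of the robot's front. Origin under its centre. Leave it alone.
- secateurs: Secateurs with yellow handles, 160 mm long, lying on the right. Leave them alone.
- mallet: Hammer with wooden handle lying on the right. Leave it alone.
Not all that is in view belongs to the job. Of the things shaped like the bodkin, the wooden one is meant.

How it is judged:
By the outcome, as a careful person would: the job done as asked, in the order asked, and still so for the second after the job is handed in, with the robot touching nothing.
It also fails if it takes over 54 s, if anything falls off the work surface, if the arm or the gripper's body presses on something with over 40 N, if the wrist force passes 120 N, or if a joint passes its speed limit or range.

## Working session

There is one attempt and no reset: what is moved stays moved. The work goes in short steps, Python scripts to look and compute and a shell command to move; the robot and the scene stay as the last step left them, time stands still between calls to the robot, and variables do not carry over. Pictures are saved under pics/ and viewed, and the job is handed in when it is done.

```bash
ls; mkdir -p pics
python3 - <<'E'
from plant import ctrl
import cv2,numpy as np
o=ctrl.get_obs()
for k in o: print(k,np.round(o[k],4))
for n in ["scene","top","wrist"]:
    im=ctrl.snapshot(n); cv2.imwrite(f"pics/{n}0.png",im[:,:,::-1]); 
    m=ctrl.camera_model(n); print(n,{k:np.round(v,4).tolist() for k,v in m.items()})
E
```

```text
pics
clock 0.0
joint_pos [ 8.49750e+01  2.05901e+01  6.34600e-01 -2.24000e-02 -7.01356e+01
 -1.65068e+01]
qvel [ 0.0146  0.0644 -0.0795  0.1575 -0.0899 -0.0233]
tau [ 1.70000e-03 -5.82714e+01  2.93039e+01  6.99710e+00  6.90000e-03
 -2.00000e-04]
tool_pos [0.2476 0.6274 0.2256]
orientation [-8.999430e+01 -9.330000e-02 -1.115394e+02]
force [ 0.2554 -0.0023  0.7616]
moment [ 0.0072 -0.0158  0.0189]
opening 0.0878
scene {'fx': 413.1403, 'fy': 413.1403, 'cx': 252.8867, 'cy': 186.5725, 'dist_coeffs': [0.0296, 0.0, 0.0, 0.0, 0.0], 'origin': [1.0514, -0.2331, 1.0519], 'orientation': [-148.4178, -0.2983, 66.7033]}
top {'fx': 398.562, 'fy': 398.562, 'cx': 262.16, 'cy': 192.2231, 'dist_coeffs': [-0.0006, 0.0, 0.0, 0.0, 0.0], 'origin': [0.3307, 0.0151, 1.217], 'orientation': [-170.7124, -1.5713, -88.8945]}
wrist {'fx': 311.6024, 'fy': 311.6024, 'cx': 254.9229, 'cy': 190.4489, 'dist_coeffs': [-0.0033, 0.0, 0.0, 0.0, 0.0], 'hand_eye': [[1.0, -0.0, 0.0001, -0.0008], [-0.0001, -0.271, 0.9626, -0.1566], [0.0, -0.9626, -0.271, 0.0743], [0.0, 0.0, 0.0, 1.0]]}
```

View pics/scene0.png

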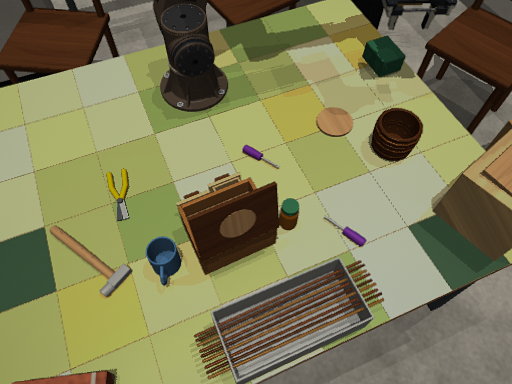

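View pics/top0.png

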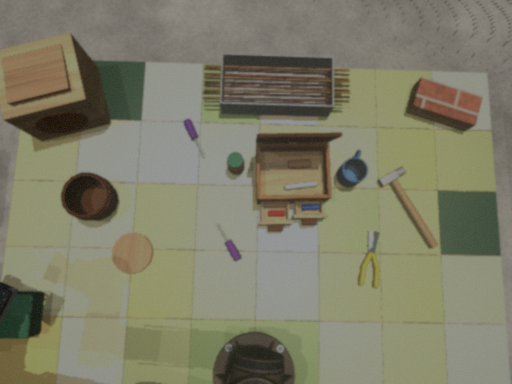

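View pics/wrist0.png

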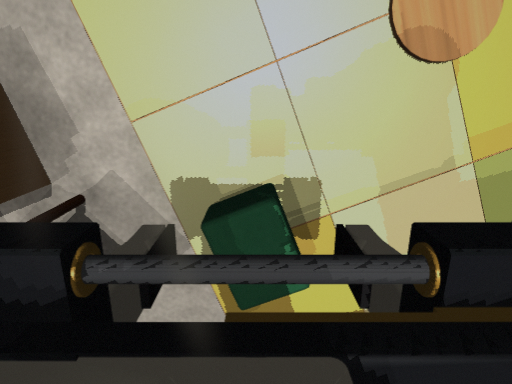

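Scene view: chest at about (230,225) with its lid raised, jar at (289,213), mug at (163,258), purple bodkins on the table at (260,156) and (345,230). Top view: chest at (293,170), drawers out towards the robot with pulls at about (275,228) and (309,221). The wrist sees nothing useful yet.

```bash
cat > h.py <<'E'
from plant import ctrl
import cv2,numpy as np
from scipy.spatial.transform import Rotation as R
def cam(n,obs=None):
    m=ctrl.camera_model(n)
    K=np.array([[m['fx'],0,m['cx']],[0,m['fy'],m['cy']],[0,0,1]]);D=np.array(m['dist_coeffs'],float)
    if 'origin' in m:
        return K,D,np.array(m['origin']),R.from_euler('xyz',m['orientation'],degrees=True).as_matrix()
    T=np.eye(4);T[:3,:3]=R.from_euler('xyz',obs['orientation'],degrees=True).as_matrix();T[:3,3]=obs['tool_pos']
    T=T@np.array(m['hand_eye']);return K,D,T[:3,3],T[:3,:3]
def proj(c,P):
    K,D,o,M=c;P=np.atleast_2d(P).astype(float)
    return cv2.projectPoints((P-o)@M,np.zeros(3),np.zeros(3),K,D)[0][:,0]
def ray(c,uv):
    K,D,o,M=c
    p=cv2.undistortPoints(np.array(uv,float).reshape(-1,1,2),K,D)[:,0]
    return o,np.c_[p,np.ones(len(p))]@M.T
def atz(c,uv,z):
    o,d=ray(c,uv);return o+d*((z-o[2])/d[:,2])[:,None]
E
python3 - <<'E'
from h import *
for n,b in(("scene",(150,140,320,290)),("top",(215,120,385,270))):
    im=cv2.imread(f"pics/{n}0.png")[b[1]:b[3],b[0]:b[2]]
    cv2.imwrite(f"pics/{n}0c.png",cv2.resize(im,None,fx=4.5 if n=="top" else 4,fy=4.5 if n=="top" else 4,interpolation=cv2.INTER_CUBIC)[:600])
for n in("scene","top"):
    ctrl.snapshot(n)
    for t in("chest","lid","drawer_left","drawer_right","drawer_left_pull","drawer_right_pull","jar","mug","bodkin","bone"):
        print(n,t,[(np.round(d['extent']).tolist(),round(d['confidence'],2)) for d in ctrl.find_in(n,t)[:3]])
print(ctrl.get_obs()['clock'])
E
```

```text
scene chest [([176.0, 173.0, 104.0, 102.0], 0.78)]
scene lid [([189.0, 179.0, 88.0, 83.0], 0.74)]
scene drawer_left [([209.0, 173.0, 30.0, 21.0], 0.72)]
scene drawer_right [([177.0, 192.0, 30.0, 14.0], 0.55)]
scene drawer_left_pull [([210.0, 176.0, 28.0, 17.0], 0.81)]
scene drawer_right_pull [([177.0, 190.0, 32.0, 18.0], 0.52), ([207.0, 170.0, 33.0, 24.0], 0.18)]
scene jar [([279.0, 200.0, 19.0, 33.0], 0.95)]
scene mug [([150.0, 233.0, 33.0, 52.0], 0.79), ([176.0, 171.0, 102.0, 104.0], 0.62)]
scene bodkin [([241.0, 146.0, 17.0, 11.0], 0.45)]
scene bone [([177.0, 191.0, 31.0, 14.0], 0.29)]
top chest [([257.0, 134.0, 84.0, 10.0], 0.67), ([256.0, 132.0, 85.0, 100.0], 0.58)]
top lid [([254.0, 131.0, 88.0, 9.0], 0.95)]
top drawer_left [([261.0, 200.0, 32.0, 36.0], 0.96)]
top drawer_right [([293.0, 200.0, 35.0, 26.0], 0.98)]
top drawer_left_pull [([258.0, 201.0, 37.0, 32.0], 0.68)]
top drawer_right_pull [([293.0, 203.0, 34.0, 23.0], 0.63)]
top jar [([63.0, 173.0, 54.0, 47.0], 0.66), ([228.0, 149.0, 18.0, 27.0], 0.58)]
top mug [([336.0, 153.0, 33.0, 35.0], 0.77)]
top bodkin [([290.0, 205.0, 37.0, 19.0], 0.68), ([286.0, 157.0, 25.0, 12.0], 0.65), ([215.0, 222.0, 24.0, 42.0], 0.58)]
top bone []
1.25
```

View pics/top0c.png

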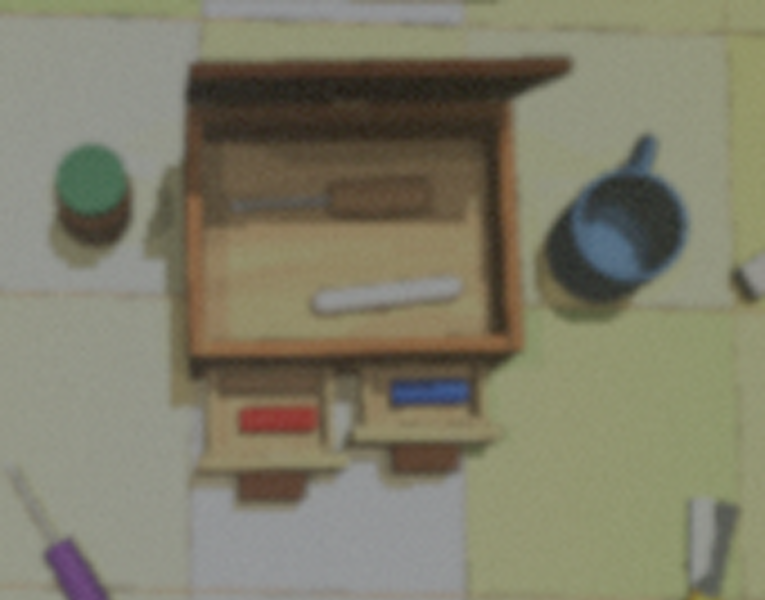

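View pics/scene0c.png

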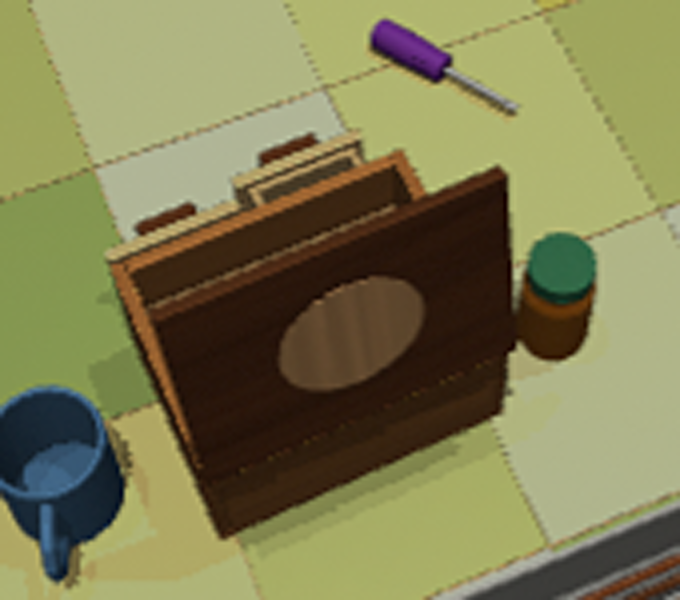

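```bash
cat > fit.py <<'E'
from h import *
from scipy.optimize import least_squares
T=lambda u,v:(215+(u+.5)/4.5-.5,120+(v+.5)/4.5-.5)
S=lambda u,v:(150+(u+.5)/4-.5,140+(v+.5)/4-.5)
def pts(p,k):
    x,y,a,dl,dr,th=p
    n,s=k
    if n=='rimf': q=(-.08,s*.105,.115)
    if n=='pl': q=(-.09-dl,.051+s*.0495,.053)
    if n=='pr': q=(-.09-dr,-.051+s*.0495,.053)
    if n=='lid': q=(.08-.165*np.cos(th)+.01*np.sin(th),s*.105,.115+.165*np.sin(th)+.01*np.cos(th))
    if n=='botb': q=(.08,s*.105,0)
    if n=='rimb': q=(.08,s*.105,.115)
    c,sn=np.cos(a),np.sin(a)
    return np.array([x+c*q[0]-sn*q[1],y+sn*q[0]+c*q[1],q[2]])
obs=[('top','rimf',1,T(190,356)),('top','rimf',-1,T(521,350)),('top','pl',1,T(198,471)),('top','pl',-1,T(345,465)),
('top','pr',1,T(352,441)),('top','pr',-1,T(500,438)),('top','lid',1,T(189,65)),('top','lid',-1,T(571,59)),
('scene','lid',1,S(508,176)),('scene','lid',-1,S(158,318)),('scene','rimf',1,S(402,150)),('scene','rimf',-1,S(112,265)),
('scene','botb',1,S(502,412)),('scene','botb',-1,S(224,538)),('scene','pl',1,S(358,135)),('scene','pl',-1,S(236,182)),('scene','pr',-1,S(108,252))]
if __name__=="__main__":
    C={n:cam(n) for n in('top','scene')}
    def f(p): return np.concatenate([proj(C[c],pts(p,(n,s)))[0]-uv for c,n,s,uv in obs])
    r=least_squares(f,[.6,0,0,.04,.04,1.3],loss='soft_l1')
    print(np.round(r.x,4))
    for o,e in zip(obs,f(r.x).reshape(-1,2)): print(o[:3],np.round(e,1))
    print('jar cap',atz(C['top'],[T(92,178)],.1)); print('mug rim',atz(C['top'],[T(630,228)],.09))
    print('bodkin far',atz(C['top'],[T(12,470),(240,260)],.01))
    print('tray',atz(C['top'],[(190,100)],.05))
    np.save('p.npy',r.x)
E
python3 fit.py
```

```text
[ 0.5766 -0.0961  0.0442  0.0531  0.0381  1.3681]
('top', 'rimf', 1) [-0.9  0.2]
('top', 'rimf', -1) [0.3 0. ]
('top', 'pl', 1) [-0.9 -0.9]
('top', 'pl', -1) [ 0.2 -0.3]
('top', 'pr', 1) [-0.5 -0.1]
('top', 'pr', -1) [ 0.1 -0.2]
('top', 'lid', 1) [-1.1 -0.1]
('top', 'lid', -1) [-0.6 -0.1]
('scene', 'lid', 1) [ 0.3 -0.7]
('scene', 'lid', -1) [-1.2  0.6]
('scene', 'rimf', 1) [ 0.1 -0.7]
('scene', 'rimf', -1) [-0.7  0.1]
('scene', 'botb', 1) [0.2 0.5]
('scene', 'botb', -1) [-1.   0.9]
('scene', 'pl', 1) [ 0.3 -1.2]
('scene', 'pl', -1) [-0.8 -0.4]
('scene', 'pr', -1) [-0.9 -0.1]
jar cap [[0.6083962  0.06776774 0.1       ]]
mug rim [[ 0.58675737 -0.28018913  0.09      ]]
bodkin far [[0.42810873 0.11952573 0.01      ]
 [0.32240725 0.04795016 0.01      ]]
tray [[0.80364937 0.21378316 0.05      ]]
```

```bash
cat > go.py <<'E'
from h import *
def shifts(wps,q=True):
    o=ctrl.get_obs();M=R.from_euler('xyz',o['orientation'],degrees=True).as_matrix()
    if q: print('now',np.round(o['tool_pos'],4),np.round(o['orientation'],2),'F',np.round(o['force'],1),'t',o['clock'],'j',np.round(o['joint_pos'],0))
    for w in wps:
        d=M.T@(np.array(w[:3])-o['tool_pos'])*1000
        ps=''
        if len(w)>3: # turn so that yaw = w[3]
            Rt=R.from_euler('xyz',[-90,0,w[3]],degrees=True).as_matrix()
            ps=np.round((R.from_matrix(M.T@Rt)).as_rotvec(),3)
        print(w,np.round(d,1),ps)
def ch(q):
    x,y,a=np.load('p.npy')[:3];c,s=np.cos(a),np.sin(a)
    return [x+c*q[0]-s*q[1],y+s*q[0]+c*q[1],q[2]]
E
python3 - <<'E'
from go import *
print(ch((-.1835,0,.03)))
shifts([(.45,.35,.226,92.5),(.45,0,.226,92.5),(.4,-.1,.2,92.5)])
E
```

```text
[np.float64(0.39325358397182986), np.float64(-0.1041866211825718), 0.03]
now [0.2477 0.6279 0.2266] [ -90.      0.   -111.53] F [-0.   0.2 -0.6] t 1.25 j [ 85.  21.   1.   0. -70. -17.]
(0.45, 0.35, 0.226, 92.5) [184.3   0.6 290.1] [ 0.     2.722 -0.   ]
(0.45, 0, 0.226, 92.5) [509.8   0.6 418.6] [ 0.     2.722 -0.   ]
(0.4, -0.1, 0.2, 92.5) [621.2  26.6 408.8] [ 0.     2.722 -0.   ]
```

What could be mistaken for what I want, by top-view pixel: dark pull blocks at (275,228) left and (309,221) right, red and blue contents at (276,213) and (310,207), which are not pulls. The lid is the dark board at (295,138). The purple bodkins at (232,245) and (191,130) are decoys, and the wooden one is in the tray at (299,163). The crop above shows the chosen pulls as the dark brown blocks in front of the plywood panels.

The fit has residuals of about 1 px: chest (0.577,-0.096), yaw 2.5°, drawers out 53 and 38 mm, lid 1.37 rad. The fingers when open span both pulls, so I can push both drawers together.

```bash
python3 -m crank '[[[-1,31,0,48,0.15],[-1,61,0,97,0.33],[-1,92,0,145,0.51],[-1,123,0,193,0.69],[-1,153,0,242,0.87],[-1,184,0,290,1.05],[-1,238,0,311,1.23],[-1,292,0,333,1.41],[-1,346,0,354,1.59],[-1,400,0,376,1.77],[-1,455,0,397,1.95],[-1,510,0,418,2.13]]]'
python3 - <<'E'
from go import *
shifts([ch((-.19,0,.2))+[92.5]])
E
```

```text
clock: 2.75
tool_pos: [0.4492, -0.0017, 0.2271]
orientation: [-90.1, 0.0, 126.1]
force: [1.0, -0.1, -0.1]
opening: 0.0873
now [ 0.4492 -0.0017  0.2271] [-9.0070e+01  2.0000e-02  1.2613e+02] F [ 1.  -0.1 -0.1] t 2.75 j [ 25.  -1. -26.   0. -65. -79.]
[np.float64(0.3867599252043048), np.float64(-0.10447366788773452), 0.2, 92.5] [-46.3  26.9 111.1] [ 0.001  0.587 -0.   ]
```

```bash
python3 -m crank '[[[-1,-12,7,28,0.15],[-1,-23,13,56,0.3],[-1,-35,20,83,0.45],[-1,-46,27,111,0.587],[-1,-46,27,111,0.587],[-1,-46,27,111,0.587]]]'
python3 - <<'E'
from go import *
o=ctrl.get_obs();im=ctrl.snapshot("wrist");cv2.imwrite("pics/w1.png",im[:,:,::-1])
shifts([ch((-.186,0,.027))+[92.5],ch((-.175,0,.027)),ch((-.1195,0,.027))])
p=np.load('p.npy');c=cam('wrist',o)
for s,d in((.051,p[3]),(-.051,p[4])): print(proj(c,[ch((-.11-d,s,.03))]))
E
```

```text
clock: 3.5
tool_pos: [0.3879, -0.1028, 0.2]
orientation: [-90.1, 0.0, 92.9]
force: [-0.1, -0.0, -0.0]
opening: 0.0878
now [ 0.388  -0.1026  0.2   ] [-90.06   0.    92.88] F [-1.5 -0.4  0.4] t 3.55 j [  14.   -5.  -34.    0.  -62. -101.]
[np.float64(0.3907560229073972), np.float64(-0.10429702376148055), 0.027, 92.5] [ -1.8 173.   -2.5] [ 0.001  0.007 -0.   ]
[np.float64(0.4017452915909011), np.float64(-0.1038112524142821), 0.027] [ -1.9 173.  -13.5] 
[np.float64(0.4571911472213075), np.float64(-0.10136031516250812), 0.027] [ -2.2 173.  -69. ] 
[[299.83800824 195.17313592]]
[[207.06815693 207.72251945]]
```

View pics/w1.png

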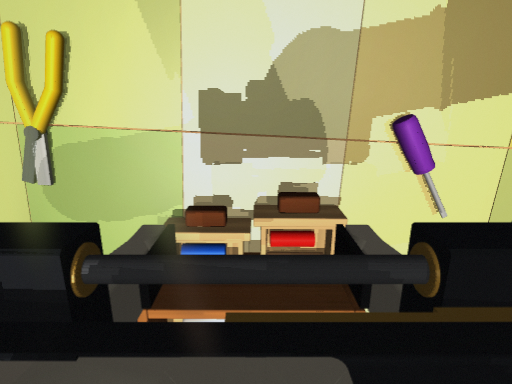

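The wrist view confirms it: the left pull at (299,203) and right pull at (207,215) lie where the fit predicts, (300,195) and (207,208). Next I descend in front of the pulls.

```bash
python3 -m crank '[[[-1,-2,45,-1,0.007],[-1,-2,90,-1,0.007],[-1,-2,130,-1,0.007],[-1,-2,160,-1,0.007],[-1,-2,173,-1,0.007],[-1,-2,173,-1,0.007]]]'
python3 - <<'E'
from go import *
shifts([ch((-.175,0,.027))+[92.5],ch((-.1195,0,.027))])
E
```

```text
clock: 4.3
tool_pos: [0.3884, -0.1044, 0.0258]
orientation: [-89.9, 0.0, 92.5]
force: [-0.5, 1.1, 0.4]
opening: 0.0878
now [ 0.3884 -0.1044  0.0258] [-8.987e+01  3.000e-02  9.249e+01] F [-0.5  1.1  0.4] t 4.3 j [  13.   10.  -47.    0.  -33. -101.]
[np.float64(0.4017452915909011), np.float64(-0.1038112524142821), 0.027, 92.5] [  0.   -1.2 -13.4] [-0.002 -0.    -0.   ]
[np.float64(0.4571911472213075), np.float64(-0.10136031516250812), 0.027] [  0.1  -1.4 -68.9]
```

```bash
python3 -m crank '[[[-1,0,-1,-8,0],[-1,0,-1,-15,0],[-1,0,-1,-22,0],[-1,0,-1,-29,0],[-1,0,-1,-36,0],[-1,0,-1,-43,0],[-1,0,-1,-50,0],[-1,0,-1,-56,0],[-1,0,-1,-60,0],[-1,0,-1,-63,0],[-1,0,-1,-63,0]]]'
python3 - <<'E'
from go import *
shifts([ch((-.1195,0,.027))+[92.5]])
im=ctrl.snapshot("top")[120:270,215:385];cv2.imwrite("pics/t2.png",cv2.resize(im,None,fx=4,fy=4,interpolation=cv2.INTER_CUBIC)[:,:,::-1])
E
```

```text
clock: 5.68
tool_pos: [0.452, -0.1021, 0.0275]
orientation: [-90.0, -0.0, 92.4]
force: [-1.4, -0.1, -0.3]
opening: 0.0883
now [ 0.452  -0.1021  0.0275] [-90.04  -0.    92.4 ] F [-1.4 -0.1 -0.3] t 5.675 j [ 12.  14. -40.   0. -36. -99.]
[np.float64(0.4571911472213075), np.float64(-0.10136031516250812), 0.027, 92.5] [ 0.6  0.5 -5.3] [ 0.001 -0.002  0.   ]
```

View pics/t2.png

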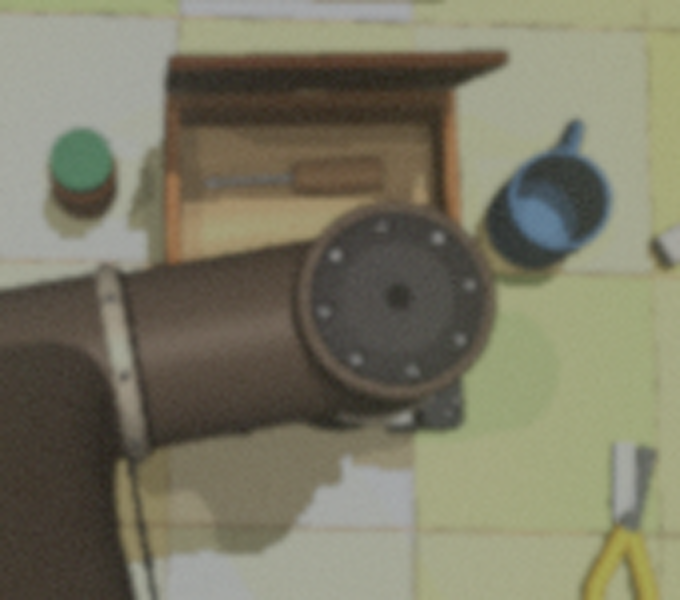

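The top view shows the arm covering the drawers; jar (80,160), mug (550,210) and chest are unmoved. I finish the push slowly, watching the force.

```bash
python3 -m crank '[[[-1,0,0,-2,0],[-1,0,0,-3,0],[-1,0,0,-4,0],[-1,0,0,-5,0],[-1,0,0,-5,0]]]'
python3 - <<'E'
from go import *
shifts([ch((-.1195,0,.027))+[92.5]])
E
python3 -m crank '[[[-1,0,0,-1,0],[-1,0,0,-2,0],[-1,0,0,-2,0]]]'
```

```text
clock: 6.35
tool_pos: [0.4554, -0.1021, 0.0274]
orientation: [-89.9, 0.0, 92.4]
force: [-5.2, 1.0, 3.3]
opening: 0.0877
now [ 0.4554 -0.1021  0.0274] [-89.9   0.   92.4] F [-5.2  1.   3.3] t 6.35 j [ 12.  15. -39.  -0. -36. -99.]
[np.float64(0.4571911472213075), np.float64(-0.10136031516250812), 0.027, 92.5] [ 0.6  0.4 -1.8] [-0.002 -0.002 -0.   ]
clock: 6.72
tool_pos: [0.4555, -0.1022, 0.0271]
orientation: [-89.7, 0.0, 92.4]
force: [-12.3, 2.3, 8.0]
opening: 0.088
```

The tool stopped at x=0.4555 with 12 N of resistance. I back off and inspect.

```bash
python3 -m crank '[[[-1,0,0,15,0],[-1,0,0,50,0],[-1,0,-50,60,0],[-1,0,-110,60,0],[-1,0,-173,60,0],[-1,0,-173,60,0]]]'
python3 - <<'E'
from go import *
o=ctrl.get_obs();c=cam('wrist',o)
im=ctrl.snapshot("wrist");cv2.imwrite("pics/w2.png",im[:,:,::-1])
for s in(.051,-.051): print(np.round(proj(c,[ch((-.11,s+e,z)) for e in(-.0225,.0225) for z in(.04,.02)]),1).tolist(), 'panel',np.round(proj(c,[ch((-.09,s+e,.053)) for e in(-.0495,.0495)]),1).tolist())
im=ctrl.snapshot("top")[120:270,215:385];cv2.imwrite("pics/t3.png",cv2.resize(im,None,fx=4,fy=4,interpolation=cv2.INTER_CUBIC)[:,:,::-1])
im=ctrl.snapshot("scene")[140:290,150:320];cv2.imwrite("pics/s3.png",cv2.resize(im,None,fx=4,fy=4,interpolation=cv2.INTER_CUBIC)[:,:,::-1])
print(o['clock'],o['tool_pos'])
E
```

```text
clock: 7.48
tool_pos: [0.402, -0.1041, 0.2059]
orientation: [-90.7, -0.0, 92.4]
force: [0.2, 0.8, -0.5]
opening: 0.0876
[[280.6, 227.7], [279.2, 221.0], [320.9, 227.7], [317.4, 220.9]] panel [[256.4, 249.4], [346.9, 249.2]]
[[189.1, 227.9], [192.6, 221.1], [229.5, 227.8], [230.8, 221.1]] panel [[163.2, 249.6], [253.7, 249.4]]
7.475 [ 0.40198526 -0.10408459  0.20587005]
```

View pics/w2.png

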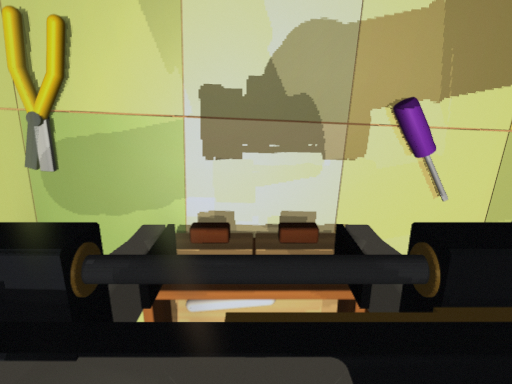

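View pics/t3.png

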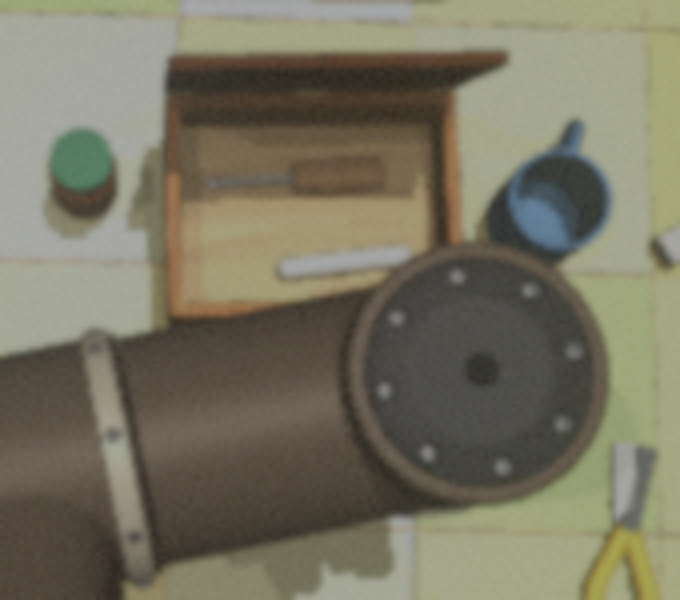

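View pics/s3.png

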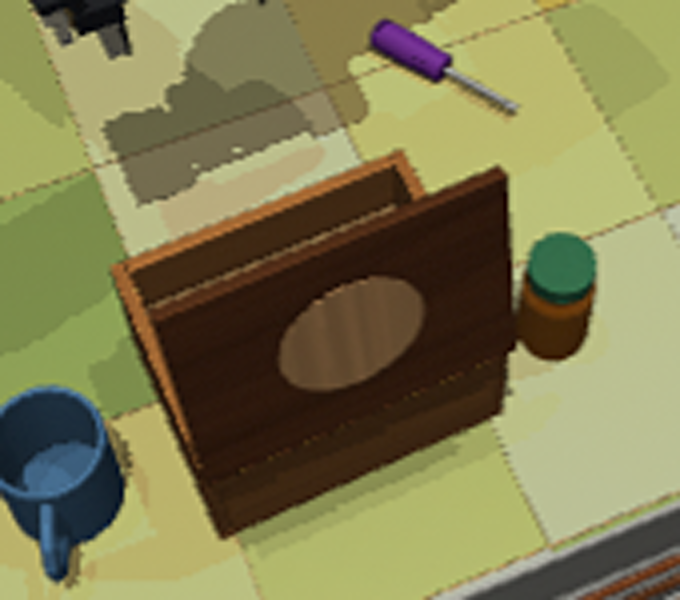

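```bash
python3 -m crank '[[[-1,0,0,0,0],[-1,0,0,0,0]]]'
python3 - <<'E'
from go import *
o=ctrl.get_obs();c=cam('wrist',o);print(o['tool_pos'],o['orientation'])
im=ctrl.snapshot("wrist")[:,:,::-1].copy()
P=[ch((-.11,s+e,z)) for s in(.051,-.051) for e in(-.0225,.0225) for z in(.04,.02)]+[ch((-.09,s+e,.053)) for s in(.051,-.051) for e in(-.0495,.0495)]+[ch((-.08,s,.115)) for s in(-.105,.105)]
uv=proj(c,P);print(np.round(uv,1).tolist())
cv2.imwrite("pics/w3.png",cv2.resize(im[200:310,140:370],None,fx=3.4,fy=3.4,interpolation=cv2.INTER_CUBIC))
b=im.copy();b=cv2.resize(b[200:310,140:370],None,fx=3.4,fy=3.4,interpolation=cv2.INTER_CUBIC)
for u,v in uv: cv2.circle(b,(int((u-140+.5)*3.4),int((v-200+.5)*3.4)),2,(0,255,0),-1)
cv2.imwrite("pics/w3b.png",b)
E
```

```text
clock: 7.88
tool_pos: [0.3981, -0.1045, 0.1996]
orientation: [-89.9, 0.0, 92.4]
force: [-0.1, -1.3, -0.1]
opening: 0.0879
[ 0.3980825  -0.10445722  0.19959418] [-8.98869069e+01  1.91425919e-02  9.23965746e+01]
[[281.4, 235.6], [280.0, 228.5], [322.3, 235.5], [318.7, 228.4], [188.6, 235.7], [192.1, 228.7], [229.5, 235.7], [230.9, 228.6], [256.9, 257.7], [348.9, 257.5], [162.1, 257.9], [254.1, 257.7], [138.1, 301.1], [373.1, 300.7]]
```

View pics/w3b.png

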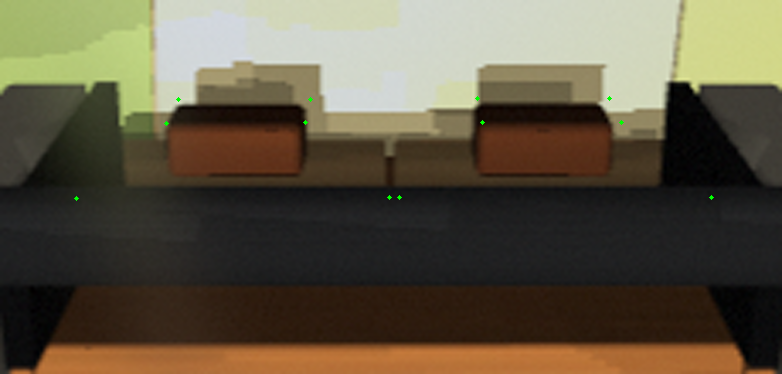

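```bash
python3 -m crank '[[[-1,0,0,-30,0],[-1,0,0,-62,0],[-1,0,0,-62,0],[-1,0,0,-62,0],[-1,0,0,-62,0]]]'
python3 - <<'E'
from go import *
o=ctrl.get_obs();c=cam('wrist',o);print(o['tool_pos'],o['orientation'])
im=ctrl.snapshot("wrist")[:,:,::-1].copy()
P=[ch((-.11,s+e,z)) for s in(.051,-.051) for e in(-.0225,.0225) for z in(.04,.02)]+[ch((-.09,s+e,.053)) for s in(.051,-.051) for e in(-.0495,.0495)]+[ch((-.08,s,.115)) for s in(-.105,.105)]
uv=proj(c,P);print(np.round(uv,1).tolist())
cv2.imwrite("pics/w4.png",im)
b=cv2.resize(im[120:255,140:370],None,fx=3.4,fy=3.4,interpolation=cv2.INTER_CUBIC)
for u,v in uv: cv2.circle(b,(int((u-140+.5)*3.4),int((v-120+.5)*3.4)),2,(0,255,0),-1)
cv2.imwrite("pics/w4b.png",b)
E
```

```text
clock: 8.55
tool_pos: [0.4597, -0.1019, 0.2005]
orientation: [-90.0, -0.0, 92.4]
force: [0.1, -0.3, 0.0]
opening: 0.0881
[ 0.45972964 -0.10187737  0.20046951] [-8.99818221e+01 -9.36203177e-04  9.23974730e+01]
[[282.6, 180.6], [281.1, 176.2], [325.5, 180.5], [321.6, 176.2], [185.3, 180.8], [189.2, 176.5], [228.2, 180.7], [229.7, 176.4], [256.9, 202.6], [353.5, 202.4], [157.5, 202.8], [254.0, 202.6], [131.0, 236.9], [380.2, 236.3]]
```

View pics/w4b.png

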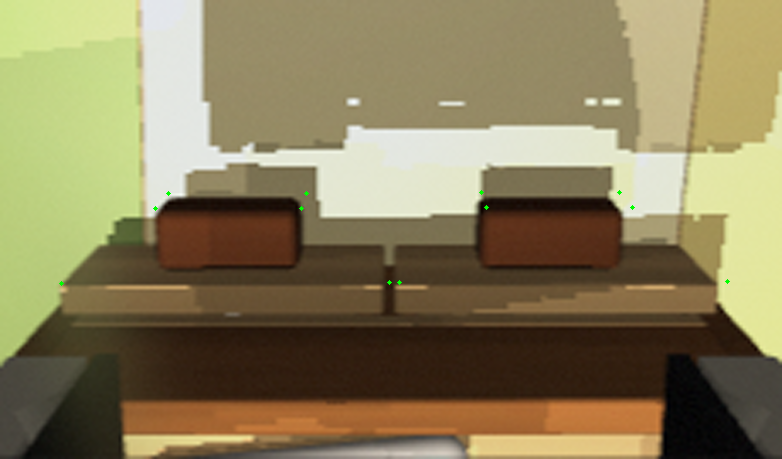

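Run:
```python
from go import *
o=ctrl.get_obs();c=cam('wrist',o)
for q in [(-.11,.051,.04),(-.11,.051,.02),(-.09,.051,.053),(-.08,.051,.053),(-.082,.051,.053),(-.08,.051,.055),(-.08,.051,.06),(-.08,.051,.07),(-.08,.051,.115),(-.072,.051,.115)]:
    print(q,np.round((proj(c,[ch(q)])[0,1]-120+.5)*3.4,1))
im=cv2.imread("pics/w4.png");print([ (i,im[i,200:225].mean(0).round().tolist()) for i in range(198,242)])
```

```text
(-0.11, 0.051, 0.04) 206.8
(-0.11, 0.051, 0.02) 192.1
(-0.09, 0.051, 0.053) 281.6
(-0.08, 0.051, 0.053) 312.9
(-0.082, 0.051, 0.053) 306.7
(-0.08, 0.051, 0.055) 315.1
(-0.08, 0.051, 0.06) 320.8
(-0.08, 0.051, 0.07) 332.7
(-0.08, 0.051, 0.115) 397.0
(-0.072, 0.051, 0.115) 426.5
[(198, [12.0, 20.0, 34.0]), (199, [30.0, 47.0, 62.0]), (200, [36.0, 56.0, 72.0]), (201, [35.0, 56.0, 70.0]), (202, [35.0, 56.0, 70.0]), (203, [37.0, 58.0, 73.0]), (204, [53.0, 83.0, 106.0]), (205, [53.0, 83.0, 106.0]), (206, [53.0, 83.0, 105.0]), (207, [52.0, 82.0, 104.0]), (208, [52.0, 81.0, 104.0]), (209, [52.0, 81.0, 103.0]), (210, [51.0, 80.0, 102.0]), (211, [51.0, 81.0, 103.0]), (212, [48.0, 69.0, 85.0]), (213, [34.0, 53.0, 68.0]), (214, [35.0, 54.0, 68.0]), (215, [41.0, 65.0, 83.0]), (216, [13.0, 25.0, 42.0]), (217, [13.0, 24.0, 40.0]), (218, [12.0, 24.0, 41.0]), (219, [13.0, 26.0, 43.0]), (220, [13.0, 26.0, 43.0]), (221, [14.0, 27.0, 45.0]), (222, [14.0, 29.0, 48.0]), (223, [15.0, 29.0, 49.0]), (224, [15.0, 30.0, 49.0]), (225, [15.0, 29.0, 49.0]), (226, [16.0, 30.0, 50.0]), (227, [15.0, 29.0, 49.0]), (228, [15.0, 29.0, 48.0]), (229, [15.0, 28.0, 47.0]), (230, [15.0, 29.0, 48.0]), (231, [16.0, 30.0, 49.0]), (232, [15.0, 30.0, 49.0]), (233, [16.0, 30.0, 49.0]), (234, [15.0, 29.0, 49.0]), (235, [15.0, 29.0, 48.0]), (236, [15.0, 30.0, 49.0]), (237, [21.0, 41.0, 70.0]), (238, [38.0, 77.0, 128.0]), (239, [48.0, 97.0, 158.0]), (240, [49.0, 100.0, 164.0]), (241, [51.0, 104.0, 170.0])]
```

The wrist view shows both panels level and flush. The front edges at row ~204 and back edges at ~212 match the fit for "home" (202.6 and 211.7) to within 0.5 mm relative to the rim. Next I go over the lid to its outer side.

Run:
```python
from go import *
shifts([ch((-.115,0,.36))+[92.5],ch((.105,0,.36)),ch((.105,0,.252))])
```

```text
now [ 0.4598 -0.1019  0.2006] [-90.    -0.    92.39] F [-0.   0.6  0.2] t 8.6 j [ 12.   2. -26.  -0. -61. -99.]
[np.float64(0.4616867571372864), np.float64(-0.1011615905204724), 0.36, 92.5] [   0.6 -159.4   -1.9] [ 0.    -0.002  0.   ]
[np.float64(0.6814721308073657), np.float64(-0.0914461635765035), 0.36] [   1.2 -159.3 -221.9] 
[np.float64(0.6814721308073657), np.float64(-0.0914461635765035), 0.252] [   1.2  -51.3 -221.9]
```

```bash
python3 -m crank '[[[-1,0,-53,0,0],[-1,0,-106,0,0],[-1,0,-160,0,0],[-1,0,-160,-50,0],[-1,1,-160,-100,0],[-1,1,-160,-150,0],[-1,1,-160,-200,0],[-1,1,-160,-222,0],[-1,1,-160,-222,0]]]'
python3 - <<'E'
from go import *
o=ctrl.get_obs();c=cam('wrist',o)
im=ctrl.snapshot("wrist");cv2.imwrite("pics/w5.png",im[:,:,::-1])
im=ctrl.snapshot("scene")[60:290,100:340];cv2.imwrite("pics/s5.png",cv2.resize(im,None,fx=2.6,fy=2.6,interpolation=cv2.INTER_CUBIC)[:,:,::-1])
th=np.load('p.npy')[5];print(proj(c,[ch((.08-.165*np.cos(th)+.01*np.sin(th),s,.115+.165*np.sin(th)+.01*np.cos(th))) for s in(-.105,.105)]))
shifts([ch((.105,0,.252))+[92.5]])
E
```

```text
clock: 9.72
tool_pos: [0.6829, -0.0913, 0.3588]
orientation: [-89.9, 0.0, 92.4]
force: [0.2, 0.1, 0.2]
opening: 0.0876
[[114.85549827 133.41251743]
 [394.26605794 132.74354337]]
now [ 0.6817 -0.0916  0.3605] [-89.98   0.    92.39] F [-0.1  0.4 -0.1] t 9.825 j [  9.  19.  16.  -0. -87. -96.]
[np.float64(0.6814721308073657), np.float64(-0.0914461635765035), 0.252, 92.5] [1.000e-01 1.085e+02 1.000e-01] [-0.    -0.002 -0.   ]
```

View pics/w5.png

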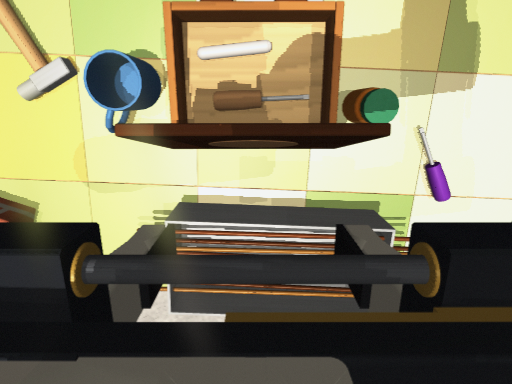

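View pics/s5.png

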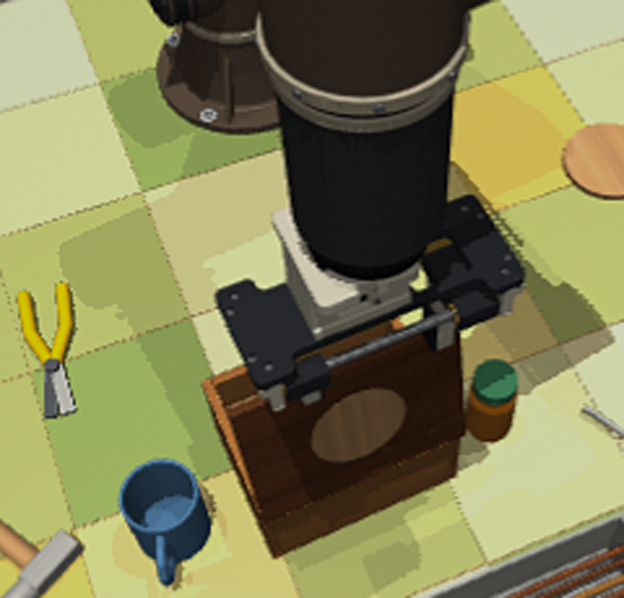

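The wrist view shows the lid's top edge at rows 125–135, columns 116–390, which matches the predicted row 133. The tools lie in the tray, and jar and mug are clear. I descend behind the lid and work out the arc.

```bash
python3 -m crank '[[[-1,0,40,0,0],[-1,0,80,0,0],[-1,0,105,0,0],[-1,0,108,0,0],[-1,0,108,0,0]]]'
python3 - <<'E'
from go import *
r=.14
for th in [1.368,1.3,1.2,1.1,1.0,.9,.8,.7,.6,.5,.4,.3,.2,.15,.1,.05,0]:
    q=(.08-r*np.cos(th)+.01*np.sin(th)+.0095,0,.115+r*np.sin(th)+.01*np.cos(th));print(round(th,2),end=' ');shifts([np.round(ch(q),4).tolist()],th==1.368)
E
```

```text
clock: 10.45
tool_pos: [0.6823, -0.0917, 0.2545]
orientation: [-90.1, 0.0, 92.4]
force: [0.1, -0.0, 0.4]
opening: 0.0873
1.37 now [ 0.6823 -0.0917  0.2545] [-9.012e+01  2.000e-02  9.241e+01] F [ 0.1 -0.   0.4] t 10.45 j [  9.  21.   5.   0. -74. -96.]
[0.6476, -0.0929, 0.2541] [ 0.3  0.3 34.7] 
1.3 [0.6382, -0.0934, 0.2526] [ 0.2  1.8 44.1] 
1.2 [0.6246, -0.094, 0.2491] [ 0.1  5.2 57.7] 
1.1 [0.6114, -0.0945, 0.2443] [ 0.2 10.  71. ] 
1.0 [0.5988, -0.0951, 0.2382] [ 0.1 16.1 83.6] 
0.9 [0.5869, -0.0956, 0.2309] [ 0.1 23.4 95.5] 
0.8 [0.5757, -0.0961, 0.2224] [1.000e-01 3.180e+01 1.068e+02] 
0.7 [0.5654, -0.0966, 0.2128] [  0.   41.4 117.1] 
0.6 [0.5562, -0.097, 0.2023] [  0.   51.9 126.3] 
0.5 [0.548, -0.0973, 0.1909] [1.000e-01 6.330e+01 1.345e+02] 
0.4 [0.5411, -0.0977, 0.1787] [ -0.   75.5 141.5] 
0.3 [0.5353, -0.0979, 0.1659] [  0.   88.2 147.3] 
0.2 [0.5309, -0.0981, 0.1526] [ -0.  101.5 151.7] 
0.15 [0.5292, -0.0982, 0.1458] [ -0.  108.3 153.5] 
0.1 [0.5278, -0.0982, 0.1389] [  0.  115.2 154.9] 
0.05 [0.5268, -0.0983, 0.132] [ -0.  122.1 155.9] 
0 [0.5261, -0.0983, 0.125] [  0.  129.1 156.6]
```

```bash
python3 -m crank '[[[-1,0,0,20,0],[-1,0,0,35,0],[-1,0,2,44,0],[-1,0,5,58,0],[-1,0,10,71,0],[-1,0,16,84,0],[-1,0,23,96,0],[-1,0,32,107,0],[-1,0,41,117,0],[-1,0,52,126,0],[-1,0,52,126,0]]]'
python3 - <<'E'
from go import *
im=ctrl.snapshot("wrist");cv2.imwrite("pics/w6.png",im[:,:,::-1])
im=ctrl.snapshot("scene")[60:290,100:340];cv2.imwrite("pics/s6.png",cv2.resize(im,None,fx=2.6,fy=2.6,interpolation=cv2.INTER_CUBIC)[:,:,::-1])
r=.14
for th in [.6,.5,.4,.3,.2,.15,.1,.05,0]:
    q=(.08-r*np.cos(th)+.01*np.sin(th)+.0095,0,.115+r*np.sin(th)+.01*np.cos(th));print(round(th,2),end=' ');shifts([np.round(ch(q),4).tolist()],th==.6)
E
```

```text
clock: 11.82
tool_pos: [0.5548, -0.0968, 0.1993]
orientation: [-89.9, -0.0, 92.4]
force: [0.8, 0.2, -0.3]
opening: 0.0875
0.6 now [ 0.5562 -0.0968  0.2004] [-89.96   0.    92.4 ] F [ 1.  -1.   1.2] t 11.925 j [ 10.  11. -16.  -0. -63. -98.]
[0.5562, -0.097, 0.2023] [-0.2 -1.9  0. ] 
0.5 [0.548, -0.0973, 0.1909] [-0.2  9.5  8.2] 
0.4 [0.5411, -0.0977, 0.1787] [-0.3 21.7 15.1] 
0.3 [0.5353, -0.0979, 0.1659] [-0.2 34.5 20.9] 
0.2 [0.5309, -0.0981, 0.1526] [-0.2 47.8 25.3] 
0.15 [0.5292, -0.0982, 0.1458] [-0.3 54.6 27. ] 
0.1 [0.5278, -0.0982, 0.1389] [-0.2 61.5 28.4] 
0.05 [0.5268, -0.0983, 0.132] [-0.3 68.4 29.4] 
0 [0.5261, -0.0983, 0.125] [-0.2 75.4 30.1]
```

View pics/s6.png

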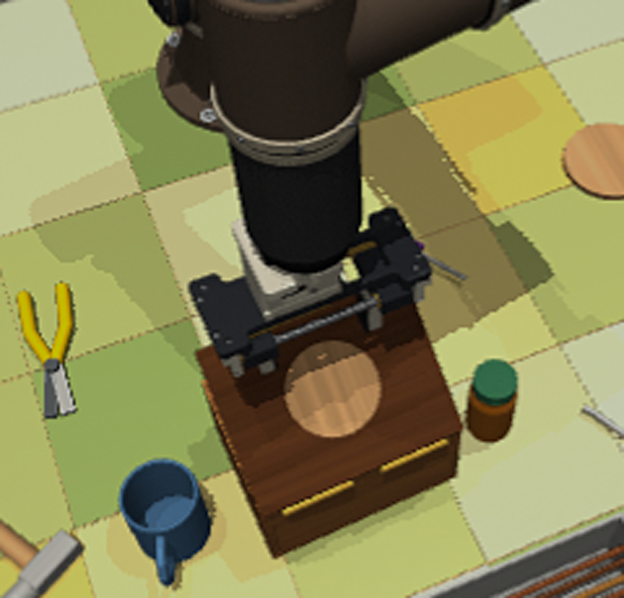

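The scene view shows the lid following the fingers down (pale inlay at (333,388)), with jar and mug untouched. I continue the arc.

```bash
python3 -m crank '[[[-1,0,9,8,0],[-1,0,21,15,0],[-1,0,34,21,0],[-1,0,48,25,0],[-1,0,55,27,0],[-1,0,61,28,0],[-1,0,67,29,0],[-1,0,71,30,0],[-1,0,74,30,0],[-1,0,75,30,0],[-1,0,75,30,0]]]'
python3 -m crank '[[[-1,0,1,0,0],[-1,0,2,0,0],[-1,0,2,0,0]]]'
```

```text
clock: 13.3
tool_pos: [0.5263, -0.0981, 0.1258]
orientation: [-90.0, 0.0, 92.4]
force: [-1.4, 0.1, 3.1]
opening: 0.0875
clock: 13.68
tool_pos: [0.5264, -0.0981, 0.1256]
orientation: [-90.1, 0.0, 92.4]
force: [-8.1, 3.1, 20.2]
opening: 0.0883
```

The tool stopped at z=0.1256 with 20 N, and the shut lid's top should be at 0.125. I lift off and check.

```bash
python3 -m crank '[[[-1,0,-20,0,0],[-1,0,-60,0,0],[-1,0,-110,0,0],[-1,0,-160,0,0],[-1,50,-190,60,0],[-1,110,-200,60,0],[-1,170,-200,60,0],[-1,230,-200,60,0],[-1,290,-200,60,0],[-1,345,-200,60,0],[-1,345,-200,60,0]]]'
python3 - <<'E'
from go import *
p=np.load('p.npy');B=[(-.08,.105,.125),(-.08,-.105,.125)]
P=[ch((-.085,s,z)) for s in(.105,-.105) for z in(.125,.115)]+[ch((-.09,s,.053)) for s in(.1005,-.1005)]+[ch((.08,s,0)) for s in(.105,-.105)]+[ch((-.11,s,.04)) for s in(.0735,.0285,-.0285,-.0735)]+[ch((.08,s,.125)) for s in(.105,-.105)]
for n,b in(("top",(215,120,385,270)),("scene",(150,140,320,290))):
    im=ctrl.snapshot(n)[b[1]:b[3],b[0]:b[2]];im=cv2.resize(im,None,fx=4,fy=4,interpolation=cv2.INTER_CUBIC)[:,:,::-1].copy()
    for u,v in proj(cam(n),P): cv2.circle(im,(int((u-b[0]+.5)*4),int((v-b[1]+.5)*4)),2,(0,255,0),-1)
    cv2.imwrite(f"pics/{n}9.png",im)
shifts([])
E
```

```text
clock: 15.05
tool_pos: [0.4515, 0.2476, 0.3226]
orientation: [-89.9, 0.0, 92.6]
force: [-0.5, -0.3, -0.4]
opening: 0.0877
now [0.4517 0.2447 0.3231] [-8.996e+01  3.000e-02  9.249e+01] F [-0.   1.  -0.3] t 15.15 j [  50.    2.  -10.   -0.  -78. -138.]
```

View pics/top9.png

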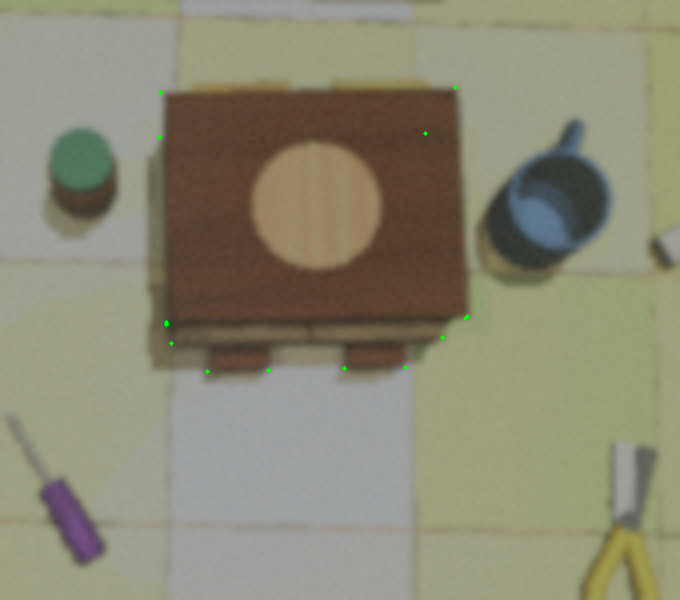

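View pics/scene9.png

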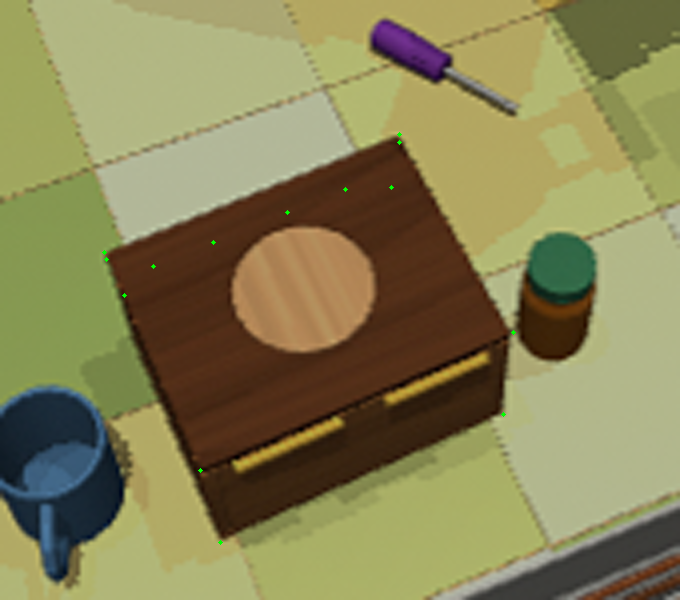

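The top view shows the lid shut on the fit's predicted corners, inlay at (317,206), panels flush and the pulls at (238,360) and (373,357) level with each other at their predicted home positions. The scene view shows the lid flat, with chest, jar and mug where they stood. The arm is clear, so I hand in.

Run:
```python
from plant import ctrl
print(ctrl.close_job()); print(ctrl.get_obs()['clock'])
```

```text
the job is handed in; nothing more can be done
None
the job is handed in; nothing more can be done
```

I pushed both drawers home together with the open fingertips on the two pulls, and then pushed the lid over and down until it was shut. I handed the job in at about 15 s of the 54 s allowed, and the close call gave no verdict.

- **Drawers:** the push stopped firmly at about 12 N. That was 1.7 mm short of where I had calculated, which is within the calibration error. The wrist view afterwards showed both panels level and within about 0.5 mm of home relative to the chest rim.
- **Remaining doubt:** by the given sizes, the gripper's body should have been only about 0.5 mm from the chest's rim at that point. A leftover gap of about 1 mm is therefore possible. I could not push again, because the shut lid now overhangs the front.
- **Lid:** the fingers stopped at z = 0.1256 with 20 N, against an expected 0.125 for the shut lid. Its corners match the predicted shut position in both the top and scene views.
- **Everything else:** the chest, jar and mug look unmoved. The two tools were lying in the tray in my last view of it, before the lid closed. The arm is clear of everything.

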